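# Feed the bracket that matches the sample into the marking machine

## Task

One sample bracket lies beside the sorter, between it and the marking machine (the two on the far left are not wanted now): slide the bracket of the same shape out of its bay and, flat on the desk and without picking it up, feed it legs first and straight into the machine's slot until it has pushed the hidden feeler fully home. The feeler sits at a different depth every time, so go by touch and do not ram it; then let go. Leave the samples, the other brackets and the other things on the desk where they are.

Things in the scene. Friction and masses are not known exactly. Their poses are not given: they have to be found in the camera images.
- sorter: Plywood sorter fixed on the desk. Origin: on the desk. Three bays along y (middles at y = -106, 0, +106 mm), 100 mm wide, walls 6 mm thick and 30 mm high from x = -50 to +50 mm, back wall there, open towards -x (the robot), no floor. Yaw up to 0.15 rad. In each bay lies one bracket, in any order, crossbar towards -x and standing out about 30 mm.
- machine: Grey-white marking machine fixed on the desk, 160 x 136 x 56 mm high, yaw up to 0.2 rad. Origin: on the desk, middle of its slot's mouth; +x leads in. Slot 100 mm wide, 23 mm high, covered, no floor; flaring guides 16 mm high reach 26 mm before the mouth. Inside, a feeler plate spans the slot 38 to 63 mm behind the mouth: depth differs every time and cannot be seen.
- feeler (a joint): How far the feeler plate in the slot has been pushed in, m: 0 untouched, 0.008 home against its firm stop. About 3 N moves it, it stays where it is left. It does not tell how deep in the slot the feeler lies.
- bracket_t: In a bay of the sorter: loose flat steel bracket, 110 x 84 x 8 mm, 0.15 to 0.31 kg. Crossbar x -55..-15, y -42..+42 mm, round it a rim 4 mm thick and 16 mm high; inside that a hollow 32 x 76 mm with a grippy rubber floor at z = 9.5 mm. Legs from the crossbar to x = +55 mm. T: one leg 28 mm wide in the middle (y -14..+14). Origin: centre of the outline, on the underside.
- bracket_l: In a bay of the sorter: loose flat steel bracket, 110 x 84 x 8 mm, 0.15 to 0.31 kg. Crossbar x -55..-15, y -42..+42 mm, round it a rim 4 mm thick and 16 mm high; inside that a hollow 32 x 76 mm with a grippy rubber floor at z = 9.5 mm. Legs from the crossbar to x = +55 mm. L: one leg 28 mm wide flush with the +y end (y +14..+42). Origin: centre of the outline, on the underside.
- bracket_u: In a bay of the sorter: loose flat steel bracket, 110 x 84 x 8 mm, 0.15 to 0.31 kg. Crossbar x -55..-15, y -42..+42 mm, round it a rim 4 mm thick and 16 mm high; inside that a hollow 32 x 76 mm with a grippy rubber floor at z = 9.5 mm. Legs from the crossbar to x = +55 mm. U: two legs 26 mm wide flush with both ends (y +16..+42 and -42..-16). Origin: centre of the outline, on the underside.
- sample_t: Sample: loose flat steel bracket, 110 x 84 x 8 mm, same as bracket_t (shape T). Origin: centre of the outline, on the underside, z up. The one to match lies between the sorter and the machine (y below 0.1 m); the other two lie on the far left (y above 0.44 m).
- sample_l: Sample: loose flat steel bracket, 110 x 84 x 8 mm, same as bracket_l (shape L). Origin: centre of the outline, on the underside, z up. The one to match lies between the sorter and the machine (y below 0.1 m); the other two lie on the far left (y above 0.44 m).
- sample_u: Sample: loose flat steel bracket, 110 x 84 x 8 mm, same as bracket_u (shape U). Origin: centre of the outline, on the underside, z up. The one to match lies between the sorter and the machine (y below 0.1 m); the other two lie on the far left (y above 0.44 m).
- tape: Roll of brown parcel tape, 96 mm across, 48 mm high, loose bystander at the right; origin centre of the underside.
- note_cube: Red note cube, 52 x 52 x 55 mm, loose bystander right of the machine; origin centre of the underside.
- glue: White glue stick standing up, 28 mm across, 91 mm high, loose bystander at the right front; origin centre of the underside.
Not all that is in view belongs to the job. What is shaped like the bracket_l but yellow is not meant. What is shaped like the sample_u but blue is not meant.

How it is judged:
On the way, in this order (a step that is already met when the one before it is completed fails the run):
1. the matching bracket's legs enter the slot (10 mm past the mouth), the feeler not yet pushed (value of joint feeler below 0.003 m and ((world y of sample_t below 0.25 m and x of bracket_t in the frame of machine above -0.045 m and y of bracket_t in the frame of machine between -0.016 and 0.016 m) or (world y of sample_l below 0.25 m and x of bracket_l in the frame of machine above -0.045 m and y of bracket_l in the frame of machine between -0.016 and 0.016 m) or (world y of sample_u below 0.25 m and x of bracket_u in the frame of machine above -0.045 m and y of bracket_u in the frame of machine between -0.016 and 0.016 m))), for 0.1 s.
2. the bracket pushes the feeler home (value of joint feeler above 0.006 m and ((world y of sample_t below 0.25 m and x of bracket_t in the frame of machine above -0.015 m and y of bracket_t in the frame of machine between -0.016 and 0.016 m) or (world y of sample_l below 0.25 m and x of bracket_l in the frame of machine above -0.015 m and y of bracket_l in the frame of machine between -0.016 and 0.016 m) or (world y of sample_u below 0.25 m and x of bracket_u in the frame of machine above -0.015 m and y of bracket_u in the frame of machine between -0.016 and 0.016 m))), for 0.1 s.
At the end, for the whole second after the job is handed in: The feeler is pushed in by more than 6 of its 8 mm, and the bracket of the same shape as the sample between sorter and machine lies flat and still in the slot, its legs more than 40 mm past the mouth, within 16 mm of the slot's middle line and 0.12 rad (7 degrees) of its direction (value of joint feeler above 0.006 m and ((world y of sample_t below 0.25 m and x of bracket_t in the frame of machine above -0.015 m and y of bracket_t in the frame of machine between -0.016 and 0.016 m and angle between the x axis of bracket_t and the x axis of machine, either way round below 0.12 rad and angle between bracket_t's own z axis and vertical below 0.06 rad and linear speed of bracket_t below 0.01 m/s) or (world y of sample_l below 0.25 m and x of bracket_l in the frame of machine above -0.015 m and y of bracket_l in the frame of machine between -0.016 and 0.016 m and angle between the x axis of bracket_l and the x axis of machine, either way round below 0.12 rad and angle between bracket_l's own z axis and vertical below 0.06 rad and linear speed of bracket_l below 0.01 m/s) or (world y of sample_u below 0.25 m and x of bracket_u in the frame of machine above -0.015 m and y of bracket_u in the frame of machine between -0.016 and 0.016 m and angle between the x axis of bracket_u and the x axis of machine, either way round below 0.12 rad and angle between bracket_u's own z axis and vertical below 0.06 rad and linear speed of bracket_u below 0.01 m/s))); the robot touches nothing.
It fails at once if a bracket that does not match is shifted by more than 30 mm ((not (world y of sample_t below 0.25 m) and distance of bracket_t from where it was at the start of the episode above 0.03 m) or (not (world y of sample_l below 0.25 m) and distance of bracket_l from where it was at the start of the episode above 0.03 m) or (not (world y of sample_u below 0.25 m) and distance of bracket_u from where it was at the start of the episode above 0.03 m)).
It fails at once if a bracket is lifted more than 30 mm off the desk (height (world z) of any of bracket_t, bracket_l, bracket_u above 0.03 m).
It fails at once if a sample is shifted by more than 30 mm (distance of any of sample_t, sample_l, sample_u from where it was at the start of the episode above 0.03 m).
It fails at once if a bracket is rammed against the machine with more than 40 N (contact force between any of bracket_t, bracket_l, bracket_u and machine above 40 N).
It fails at once if tape, note cube or glue stick is shifted by more than 40 mm (distance of any of tape, note_cube, glue from where it was at the start of the episode above 0.04 m).
It also fails if it takes over 67 s, if anything falls off the work surface, if the arm or the gripper's body presses on something with over 40 N, if the wrist force passes 120 N, or if a joint passes its speed limit or range.

## Robot

A 6-joint arm with a two-finger parallel gripper is mounted at the origin on a cart in front of the work surface, level with it; the furniture and walls round the work are solid. World frame = base frame: x ahead of the robot, y to its left, z up, the work surface at z = 0. Lengths are in m, angles in rad, forces in N, time in s.
With the tool pointing down it reaches from about 0.35 to 0.975 m from the base axis. Payload 4.9 kg.
Tool frame: the origin (TCP) lies midway between the tips of the shut fingers; the grasp point (between the pads) lies 19 mm behind it; z points along the fingers, y is the line along which they close (so a half turn about z gives the same grasp; the last joint's range is limited). The gripper opens to 85 mm and grips with 20 to 120 N. Pads are 22 mm wide; open, the fingers measure 114 mm over their backs; the gripper's body (76 mm by 85 mm) begins 54 mm behind the grasp point. The pads swing forward as they close: fully open they stand 13 mm farther back than shut.
Start: joints at [1.054, 0.053, 1.613, -0, 1.476, -0.119], TCP at [0.242, 0.576, 0.231] pointing down, gripper open.
Joint ranges: [-3.01, 3.01], [-1.01, 2.22], [0.06, 2.58], [-1.02, 4.17], [0.09, 2.62], [-3.14, 3.14]. Speed limits (rad/s): [2.57, 2.57, 3.14, 3.14, 3.14, 3.14].

## Interface

Orientations are given as a unit quaternion [w, x, y, z].
In Python, from plant import manip gives the robot as it stands.
- The arm moves only by the tool move_arm, never from a script. Its argument "increments" is one flat list of numbers, 5 for each row, row after row: the shift along the tool's x, y, z in mm, then the turn about the tool's z in rad, then the opening, from 0 (shut) to 1 (fully open). In form: [tx, ty, tz, spin, jaw, tx, ty, tz, spin, jaw, ...]. A call has 1 to 8 rows; each row shifts and turns the commanded pose from where the row before left it, along the tool's axes as they then stand; what a row does not reach is not made up. A row lasts 1/12 s, in which the tool goes at most 41.7 mm and 7.16 degrees, less where a joint would pass 70% of its speed; a pose out of reach is approached as far as the arm can. A call with a gripper value outside its range is refused whole. The fingers move at their own pace and stop on an object; the grip force is fixed at half the most. Time passes only in rows, so rows that do not move let the fingers close. It gives the time, the measured TCP pose, the force, the opening and the grip force at its end, in the units of the state.
- manip.state(): the state, without advancing time (a new reading comes with each control period).
- manip.grab_frame(name): name is "scene" or "top" or "wrist"; returns a dict with "image" (420x560x3 uint8, blue, green, red), "fov_y" (degrees; the focal length in pixels is half the picture's height over the tangent of half this angle, whatever the lens; pixels are square), "cx", "cy" (the principal point, pixels), "eye" and "rotation" of the camera in the world; the wrist camera has in their place "T_tool_cam" (4x4, takes a point from camera to tool coordinates, whose origin is the TCP and whose axes are the flange's). Camera axes: x right, y down, z forward; pixel columns grow to the right and rows downward; lengths in m; the calibration is good to about 2 mm. A picture is of the moment at which its call begins: read the wrist's pose just before it. There is no depth.
- manip.job_done(): hands the job in; it is judged then, once.
The state is a dict: "time": time; "joint_pos": joint angles; "joint_vel": joint speeds; "joint_efforts": joint torques, N m; "tool_pos": TCP position; "tool_rot": TCP orientation; "contact_force": force on the tool from outside, world axes, zero at the start; "ft_torque": the same for the moment, N m; "gripper_width": opening from 0.0 (shut) to 1.0 (fully open); "grasp_force": force on a finger pad.
Only numpy, scipy, OpenCV 4.12 (cv2) and the standard library are available. Lean on these libraries where they do the work, as an engineer would, in place of code of your own. Each camera call takes 0.05 s, during which the arm holds its last target. There are 200 camera calls.

## Working session

There is one attempt and no reset: what is moved stays moved. The work goes in short steps, Python scripts to look and compute and a tool call to move; the robot and the scene stay as the last step left them, time stands still between calls to the robot, and variables do not carry over. Pictures are saved under pics/ and viewed, at most 11 in all, crops included, and the job is handed in when it is done.

Besides the shell and the picture viewer there is one more tool, called after "Emit:" as name(argument=value, ...) on one line, values as JSON. move_arm: Moves the arm, as the interface text tells. Its arguments: {"type":"object","properties":{"increments":{"type":"array"}},"required":["increments"]}

```bash
mkdir -p pics
cat > h.py <<'E'
import numpy as np, cv2
from plant import manip
def ray(f,u,v):
    fl=f["image"].shape[0]/2/np.tan(np.radians(f["fov_y"])/2)
    d=np.array([(u-f["cx"])/fl,(v-f["cy"])/fl,1.0])
    return np.array(f["eye"]),np.array(f["rotation"])@d
def onto(f,u,v,z):
    e,d=ray(f,u,v); return e+d*(z-e[2])/d[2]
E
python3 - <<'E'
from h import *
import pickle
for n in("top","scene"):
    f=manip.grab_frame(n); cv2.imwrite(f"pics/{n}0.png",f["image"]); pickle.dump(f,open(n+".pkl","wb"))
    print(n,f["eye"],f["fov_y"],f["cx"],f["cy"],np.round(f["rotation"],3).tolist())
print(manip.state())
E
```

```text
top [0.37720848 0.07754013 1.57397641] 48.496515939481604 278.2157335746498 209.7011757135577 [-0.039, 0.711, -0.701, 0.039]
scene [-0.22752159 -0.71116526  0.69421023] 53.75376630888118 275.43094583236757 204.79033187015403 [-0.46, 0.807, -0.327, 0.173]
{'time': 0.1, 'joint_pos': array([ 1.05397344e+00,  5.32672173e-02,  1.61412858e+00,  1.57911801e-05,
        1.47601878e+00, -1.18999759e-01]), 'joint_vel': array([-0.00033839, -0.0020546 , -0.00312799,  0.00068058,  0.00235802,
       -0.00152081]), 'joint_efforts': array([-5.32428312e-04, -3.94900239e+01, -3.71365070e+01, -1.68501724e-04,
        3.92916423e-03,  8.98201193e-06]), 'tool_pos': array([0.24185155, 0.57570685, 0.23021741]), 'tool_rot': array([-2.92216999e-04,  1.97603132e-01,  9.80281680e-01, -8.62857049e-04]), 'contact_force': array([-0.06277902, -0.15684004,  0.17501389]), 'ft_torque': array([ 0.0016836 , -0.01001244, -0.01106616]), 'grasp_force': 0.0, 'gripper_width': 0.9998913210030531}
```

View pics/top0.png

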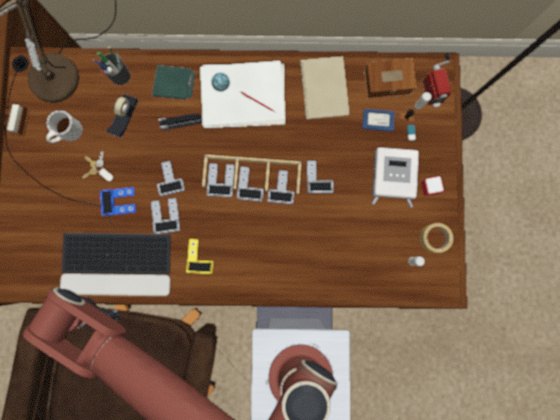

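View pics/scene0.png

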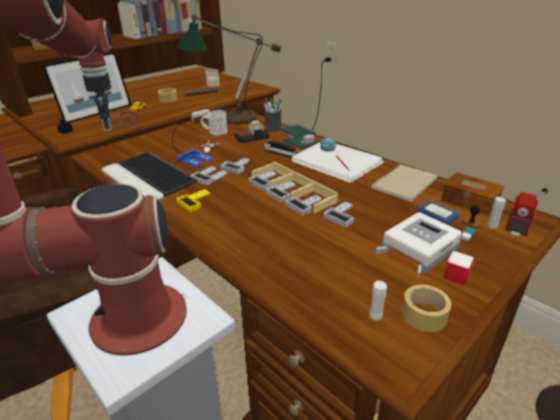

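The top view shows the sample between sorter and machine at about (319,178): a leg on the left side, apparently an L. The sorter is at about (252,175), with U, L and T in its bays. The machine is at (397,174), the tape at (438,238), the glue at (417,261) and the cube at (433,186). I'll zoom in to measure.

Run:
```python
import pickle,cv2
f=pickle.load(open("top.pkl","rb"));im=f["image"][145:215,195:345]
cv2.imwrite("pics/a.png",cv2.resize(im,None,fx=5.3,fy=5.3,interpolation=cv2.INTER_CUBIC))
im=f["image"][140:215,360:450]
cv2.imwrite("pics/b.png",cv2.resize(im,None,fx=7,fy=7,interpolation=cv2.INTER_CUBIC))
```

```text
(no output)
```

View pics/a.png

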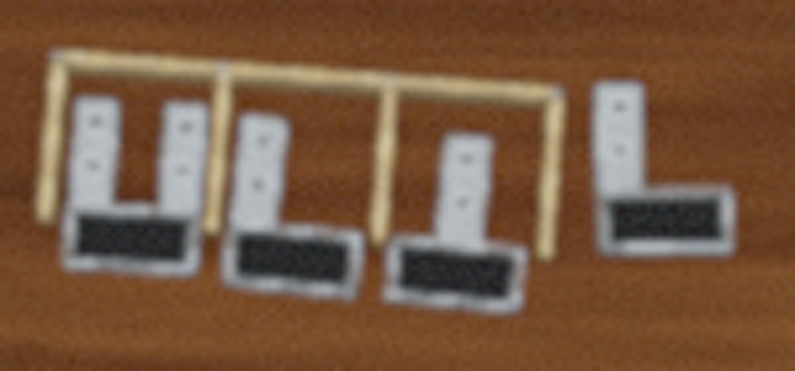

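View pics/b.png

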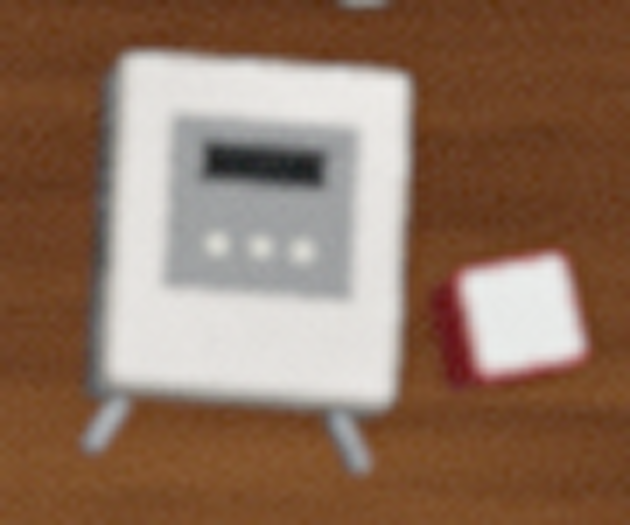

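The sample is an L (leg on the left). The match is the middle bay's bracket, crop (295,260). The machine's white top spans crop (105..410, 50..410).

```bash
cat >> h.py <<'E'
def big(m,c):
    cs,_=cv2.findContours(m.astype(np.uint8),cv2.RETR_EXTERNAL,cv2.CHAIN_APPROX_NONE)
    return max([k for k in cs if abs(k.reshape(-1,2).mean(0)-c).max()<20],key=cv2.contourArea).reshape(-1,2)
def rect(f,pts,z):
    w=np.array([onto(f,u,v,z)[:2] for u,v in pts])*1000
    (c,s,a)=cv2.minAreaRect(w.astype(np.float32)); return np.round(c,1),np.round(s,1),round(a,2)
E
python3 - <<'E'
from h import *
import pickle
f=pickle.load(open("top.pkl","rb"));f["image"]=cv2.resize(f["image"],None,fx=4,fy=4,interpolation=cv2.INTER_CUBIC)
# keep pixel coords original
im=f["image"].astype(int);mx=im.max(2);mn=im.min(2)
g=dict(f);g["image"]=np.zeros((420,560))
def sc(p): return (p+0.5)/4-0.5
dark=mx<75
for n,c in(("U",(220,190)),("L",(251,194)),("T",(281,197)),("S",(320,186.5))):
    p=big(dark,np.array(c)*4); print(n,p.mean(0)/4,rect(g,sc(p),0.0095))
    q=big((mn>105)&(mx-mn<45),np.array(c)*4-[0,16]); r=rect(g,sc(q),0.010); print("  body",r)
p=big(mn>150,np.array((397,172))*4); print("M",p.mean(0)/4,rect(g,sc(p),0.056),)
w=np.array([onto(g,*sc(x),0.056)[:2] for x in cv2.boxPoints(cv2.minAreaRect(p))]);print(w.round(4).tolist())
# sorter wall tops: pixels crop/5.3 + offset
for u,v in((60,55),(560,92),(45,220),(545,258),(222,70),(388,82),(212,232),(378,242)): print("sorter",onto(g,195+u/5.3,145+v/5.3,0.03).round(4))
for u,v in((90,445),(360,468)): print("guide",onto(g,360+u/7,140+v/7,0.016).round(4))
print("cube",onto(g,360+520/7,140+315/7,.055), "tape",onto(g,438,238,.048),"glue",onto(g,417,261,.09))
E
```

```text
Traceback (most recent call last):
  File "h.py", line 13, in rect
    w=np.array([onto(f,u,v,z)[:2] for u,v in pts])*1000
                ~~~~^^^^^^^^^
  File "h.py", line 8, in onto
    e,d=ray(f,u,v); return e+d*(z-e[2])/d[2]
        ~~~^^^^^^^
  File "h.py", line 6, in ray
    return np.array(f["eye"]),np.array(f["rotation"])@d
                              ~~~~~~~~~~~~~~~~~~~~~~~^~
ValueError: matmul: Input operand 1 has a mismatch in its core dimension 0, with gufunc signature (n?,k),(k,m?)->(n?,m?) (size 3 is different from 4)
```

```bash
sed -i 's/np.array(f\["rotation"\])@d/Rotation.from_quat(f["rotation"],scalar_first=True).apply(d)/; 1a from scipy.spatial.transform import Rotation' h.py
cat > m.py <<'E'
from h import *
import pickle
f=pickle.load(open("top.pkl","rb"));f["image"]=cv2.resize(f["image"],None,fx=4,fy=4,interpolation=cv2.INTER_CUBIC)
im=f["image"].astype(int);mx=im.max(2);mn=im.min(2)
g=dict(f);g["image"]=np.zeros((420,560))
def sc(p): return (p+0.5)/4-0.5
dark=mx<75
for n,c in(("U",(220,190)),("L",(251,194)),("T",(281,197)),("S",(320,186.5))):
    p=big(dark,np.array(c)*4); print(n,p.mean(0)/4,rect(g,sc(p),0.0095))
    q=big((mn>105)&(mx-mn<45),np.array(c)*4-[0,16]); r=rect(g,sc(q),0.010); print("  body",r)
p=big(mn>150,np.array((397,172))*4); print("M",p.mean(0)/4,rect(g,sc(p),0.056),)
w=np.array([onto(g,*sc(x),0.056)[:2] for x in cv2.boxPoints(cv2.minAreaRect(p))]);print(w.round(4).tolist())
for u,v in((60,55),(560,92),(45,220),(545,258),(222,70),(388,82),(212,232),(378,242)): print("sorter",onto(g,195+u/5.3,145+v/5.3,0.03).round(4))
for u,v in((90,445),(360,468)): print("guide",onto(g,360+u/7,140+v/7,0.016).round(4))
print("cube",onto(g,360+520/7,140+315/7,.055), "tape",onto(g,438,238,.048),"glue",onto(g,417,261,.09))
E
python3 m.py
```

```text
U [219.59079602 189.82711443] (array([615. , 279.2]), array([66.7, 24.5]), 88.58)Traceback (most recent call last):
  File "m.py", line 10, in <module>
    q=big((mn>105)&(mx-mn<45),np.array(c)*4-[0,16]); r=rect(g,sc(q),0.010); print("  body",r)
  File "h.py", line 12, in big
    return max([k for k in cs if abs(k.reshape(-1,2).mean(0)-c).max()<20],key=cv2.contourArea).reshape(-1,2)
           ~~~^^^^^^^^^^^^^^^^^^^^^^^^^^^^^^^^^^^^^^^^^^^^^^^^^^^^^^^^^^^^^^^^^^^^^^^^^^^^^^^^
ValueError: max() iterable argument is empty
```

```bash
sed -i '/q=big/d' m.py; python3 m.py
```

```text
U [219.59079602 189.82711443] (array([615. , 279.2]), array([66.7, 24.5]), 88.58)
L [249.92375 193.68375] (array([603.3, 175.7]), array([68.3, 24.7]), 86.14)
T [280.7759901  196.41212871] (array([595. ,  71.1]), array([68.1, 24.7]), 86.51)
S [320.43283582 186.37437811] (array([631.7, -62.4]), array([22.7, 66.8]), 1.6)
M [396.66521106 172.67358079] (array([ 673.6, -310.5]), array([139., 162.]), 86.39)
[[0.5951, -0.2358], [0.7584, -0.2463], [0.7523, -0.3857], [0.5892, -0.3736]]
sorter [0.7276 0.3233 0.03  ]
sorter [0.7079 0.0049 0.03  ]
sorter [0.6213 0.3296 0.03  ]
sorter [0.6012 0.0135 0.03  ]
sorter [0.7193 0.22   0.03  ]
sorter [0.7129 0.1143 0.03  ]
sorter [0.615  0.2239 0.03  ]
sorter [0.61  0.119 0.03 ]
guide [ 0.573 -0.24   0.016]
guide [ 0.5636 -0.3697  0.016 ]
cube [ 0.63249951 -0.43521863  0.055     ] tape [ 0.4582963  -0.44564597  0.048     ] glue [ 0.3824148  -0.36301182  0.09      ]
```

Emit:
move_arm(increments=[0,0,0,-0.11,0.5,0,0,0,-0.11,0.5,0,0,0,-0.11,0.5,-26,-25,0,0,0.5,-28,-27,0,0,0.5,-28,-27,0,0,0.5,-28,-27,0,0,0.5,-28,-27,0,0,0.5])

```text
time: 0.77
tool_pos: [0.3713, 0.4326, 0.2308]
tool_rot: [-0.0, 0.034, 0.999, -0.0]
contact_force: [0.1, -0.2, -0.1]
gripper_width: 0.499
grasp_force: 0.0
```

Emit:
move_arm(increments=[-28,-27,0,0,0.5,-28,-27,0,0,0.5,-28,-27,0,0,0.5,-28,-27,0,0,0.5,-28,-27,0,0,0.5,-28,-27,0,0,0.5,-28,-27,0,0,0.5,-28,-27,0,0,0.5])

```text
time: 1.43
tool_pos: [0.5804, 0.2017, 0.2308]
tool_rot: [-0.0, 0.034, 0.999, -0.0]
contact_force: [0.0, -0.3, 0.1]
gripper_width: 0.497
grasp_force: 0.0
```

Emit:
move_arm(increments=[-10,-10,30,0,0.5,0,0,30,0,0.5,0,0,30,0,0.5,0,0,0,0,0.5,0,0,0,0,0.5])

```text
time: 1.85
tool_pos: [0.5871, 0.1924, 0.1387]
tool_rot: [-0.003, 0.034, 0.999, -0.001]
contact_force: [0.0, 0.1, 0.0]
gripper_width: 0.5
grasp_force: 0.0
```

```bash
cat >> h.py <<'E'
def wrist(name):
    s=manip.state(); f=manip.grab_frame("wrist"); T=np.array(f["T_tool_cam"])
    R=Rotation.from_quat(s["tool_rot"],scalar_first=True)
    f["eye"]=np.array(s["tool_pos"])+R.apply(T[:3,3]); f["rotation"]=(R*Rotation.from_matrix(T[:3,:3])).as_quat(scalar_first=True)
    cv2.imwrite(f"pics/{name}.png",f["image"]); return s,f
def dtool(s,target):
    return (Rotation.from_quat(s["tool_rot"],scalar_first=True).inv().apply(np.array(target)-s["tool_pos"])*1000).round(1)
E
python3 - <<'E'
from h import *
s,f=wrist("w1"); print(s["tool_pos"],s["tool_rot"],f["eye"],f["fov_y"])
for r in(0.01,): print(dtool(s,(.6033,.1757,.06)))
im=f["image"];cs,_=cv2.findContours((im.max(2)<75).astype(np.uint8),0,1)
for c in cs:
    if cv2.contourArea(c)>800: p=c.reshape(-1,2);print(p.mean(0),cv2.contourArea(c),rect(f,p,.0095))
E
```

```text
[0.58712774 0.19239368 0.13874255] [-2.75167563e-03  3.39337957e-02  9.99420092e-01 -6.36463484e-04] [0.51268291 0.1979003  0.2812206 ] 70.77773744996452
[-17.7 -15.4  78.7]
[282.86157025 365.60743802] 42497.0 (array([759.3, 185.5]), array([687.5, 218.7]), 86.24)
[ 29.66666667 256.82738095] 1478.0 (array([631.9, -62.3]), array([28.4, 67.5]), 1.45)
[367.55882353 219.50490196] 1982.0 (array([615.1, 280.9]), array([74.1, 28.5]), 87.39)
[260.75362319 214.8115942 ] 2072.5 (array([603.4, 177.4]), array([75.2, 28.7]), 85.05)
[151.98529412 213.64215686] 2000.0 (array([595.1,  72.3]), array([73.5, 28.4]), 84.92)
[532.33974359 218.92948718] 1315.0 (array([625.3, 440.2]), array([27., 52.]), 14.22)
```

View pics/w1.png

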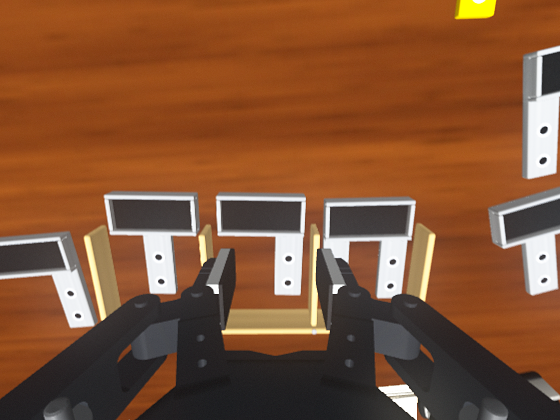

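Emit:
move_arm(increments=[-17,-14.5,30,0.01,0.5,0,0,35,0,0.5,0,0,30,0,0.5,0,0,10,0,0.5,0,0,0,0,0.5,0,0,0,0,0.5])

```text
time: 2.4
tool_pos: [0.6062, 0.1778, 0.0386]
tool_rot: [0.001, 0.039, 0.999, 0.0]
contact_force: [-0.5, -1.0, 0.7]
gripper_width: 0.501
grasp_force: 0.0
```

Run:
```python
from h import *
s,f=wrist("w2"); print(s["tool_pos"],s["tool_rot"],s["contact_force"])
print(dtool(s,(.6032,.1768,.01)))
cv2.imwrite("pics/w2.png",f["image"])
```

```text
[0.60623947 0.17780121 0.03856514] [1.38043179e-03 3.86044125e-02 9.99253575e-01 2.94998959e-04] [-0.4991632  -0.9986612   0.69750404]
[ 3.  -1.3 28.6]
```

View pics/w2.png

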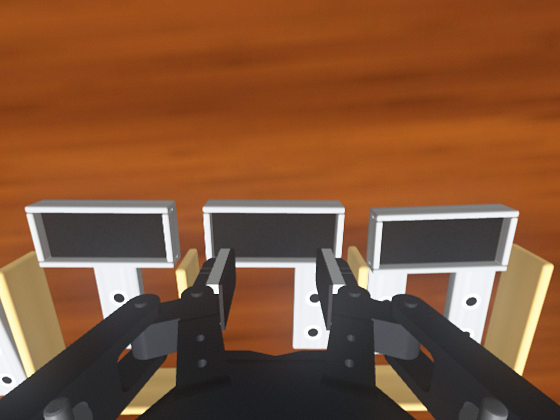

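Emit:
move_arm(increments=[3,-1,10,0,0.45,0,0,12,0,0.45,0,0,3,0,0.45,0,0,0,0,0.45,0,0,0,0,0.45])

```text
time: 2.87
tool_pos: [0.6014, 0.1763, 0.0108]
tool_rot: [-0.001, 0.039, 0.999, -0.0]
contact_force: [0.6, 1.1, 0.1]
gripper_width: 0.455
grasp_force: 0.0
```

Emit:
move_arm(increments=[0,0,3,0,0.45,0,0,0,0,0.45,0,0,0,0,0.45])

```text
time: 3.12
tool_pos: [0.6021, 0.1764, 0.0085]
tool_rot: [0.0, 0.039, 0.999, 0.0]
contact_force: [-0.1, -0.9, 0.1]
gripper_width: 0.45
grasp_force: 0.0
```

Emit:
move_arm(increments=[0,0,2,0,0.45,0,0,0,0,0.45,0,0,0,0,0.45])

```text
time: 3.37
tool_pos: [0.6023, 0.1765, 0.0082]
tool_rot: [-0.0, 0.039, 0.999, -0.0]
contact_force: [-4.4, -1.7, 8.8]
gripper_width: 0.453
grasp_force: 4.5
```

Emit:
move_arm(increments=[0,0,0,0,0.6,0,0,0,0,0.6,0,0,0,0,0.6,0,0,0,0,0.6])

```text
time: 3.7
tool_pos: [0.6019, 0.1764, 0.0063]
tool_rot: [0.0, 0.039, 0.999, 0.0]
contact_force: [0.4, -0.2, 0.7]
gripper_width: 0.6
grasp_force: 0.7
```

Run:
```python
from h import *
s,f=wrist("w3"); print(s["tool_pos"],s["contact_force"],s["gripper_width"])
```

```text
[0.60192363 0.17643424 0.00631699] [ 0.39448029 -0.20799862  0.71679099] 0.5997104290422594
```

View pics/w3.png

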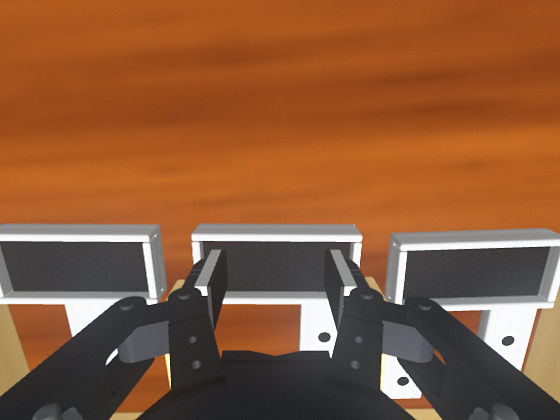

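The fingers are inside the middle bracket's hollow (cols 200–352) and haven't reached its ends yet, so I'll spread them further.

Emit:
move_arm(increments=[0,0,0,0,0.65,0,0,0,0,0.7,0,0,0,0,0.7,0,0,0,0,0.7])

```text
time: 4.08
tool_pos: [0.6017, 0.1764, 0.0061]
tool_rot: [-0.0, 0.039, 0.999, -0.0]
contact_force: [0.4, -0.3, -0.2]
gripper_width: 0.701
grasp_force: 0.0
```

Emit:
move_arm(increments=[0,0,0,0,0.75,0,0,0,0,0.8,0,0,0,0,0.8,0,0,0,0,0.8])

```text
time: 4.42
tool_pos: [0.6013, 0.1763, 0.0057]
tool_rot: [-0.001, 0.039, 0.999, -0.0]
contact_force: [-1.0, 0.2, -2.7]
gripper_width: 0.764
grasp_force: 64.9
```

Emit:
move_arm(increments=[0,0,0,0,0.73,0,0,0,0,0.73,0,0,3,0,0.73,0,0,0,0,0.73,0,0,0,0,0.73])

```text
time: 4.83
tool_pos: [0.6027, 0.1764, 0.0039]
tool_rot: [0.001, 0.039, 0.999, 0.0]
contact_force: [1.8, -0.9, -0.2]
gripper_width: 0.731
grasp_force: 0.7
```

Emit:
move_arm(increments=[0,0,2,0,0.73,0,0,0,0,0.73,0,0,0,0,0.73])

```text
time: 5.08
tool_pos: [0.6028, 0.1765, 0.0039]
tool_rot: [0.0, 0.039, 0.999, -0.0]
contact_force: [-4.7, -1.6, 12.6]
gripper_width: 0.73
grasp_force: 6.6
```

Emit:
move_arm(increments=[0,0,0,0,0.82,0,0,0,0,0.82,3,0,0,0,0.82,6,0,0,0,0.82,8,0,0,0,0.82,8,0,0,0,0.82])

```text
time: 5.58
tool_pos: [0.5787, 0.1786, 0.0031]
tool_rot: [0.003, 0.039, 0.999, 0.0]
contact_force: [4.5, -0.4, 6.0]
gripper_width: 0.765
grasp_force: 71.5
```

Emit:
move_arm(increments=[9,0,0,0,0.82,10,0,0,0,0.82,10,0,0,0,0.82,10,0,0,0,0.82,10,0,0,0,0.82,10,0,0,0,0.82,5,0,0,0,0.82,0,0,0,0,0.82])

```text
time: 6.25
tool_pos: [0.5136, 0.1838, 0.003]
tool_rot: [0.002, 0.038, 0.999, 0.0]
contact_force: [0.9, 0.1, 9.7]
gripper_width: 0.763
grasp_force: 72.5
```

```bash
cat > t.py <<'E'
from h import *
import sys
s=manip.state();print(s["tool_pos"],s["contact_force"],s["gripper_width"],s["grasp_force"])
f=manip.grab_frame("top");cv2.imwrite(f"pics/{sys.argv[1]}.png",cv2.resize(f["image"][140:270,190:450],(780,390),interpolation=cv2.INTER_CUBIC))
E
python3 t.py t1
```

```text
[0.51364928 0.1838123  0.00301735] [0.8713594  0.07394639 9.67527272] 0.7630887103073354 72.48660952994194
```

View pics/t1.png

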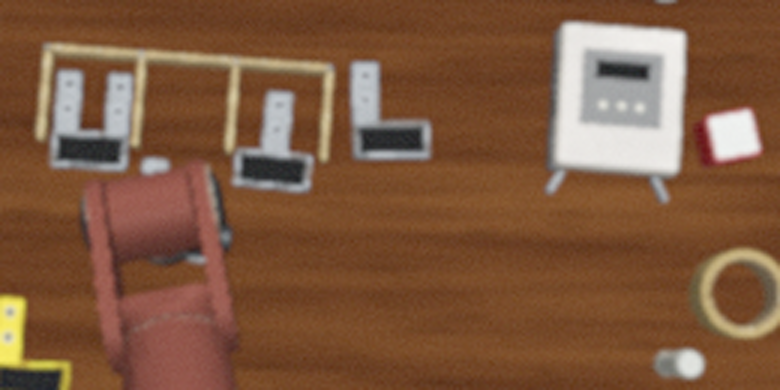

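Emit:
move_arm(increments=[10,0,0,0,0.82,15,0,0,0,0.82,15,-5,0,0,0.82,5,-15,0,0,0.82,-1,-22,0,0,0.82,-2,-25,0,0,0.82,-2,-25,0,0,0.82,-2,-25,0,0,0.82])

```text
time: 6.97
tool_pos: [0.467, 0.0708, 0.0031]
tool_rot: [0.002, 0.039, 0.999, 0.002]
contact_force: [2.4, 8.2, 11.8]
gripper_width: 0.761
grasp_force: 73.5
```

Emit:
move_arm(increments=[-2,-25,0,0,0.82,-2,-25,0,0,0.82,-2,-25,0,0,0.82,-2,-25,0,0,0.82,-2,-25,0,0,0.82,-2,-25,0,0,0.82,-2,-25,0,0,0.82,-2,-25,0,0,0.82])

```text
time: 7.63
tool_pos: [0.4676, -0.1299, 0.0031]
tool_rot: [0.001, 0.039, 0.999, 0.002]
contact_force: [1.2, 11.0, 15.1]
gripper_width: 0.762
grasp_force: 74.0
```

Emit:
move_arm(increments=[-2,-25,0,0,0.82,-2,-25,0,0,0.82,-2,-25,0,0,0.82,-2,-25,0,-0.014,0.82,-2,-24,0,0,0.82,-1,-18,0,0,0.82,-1,-8,0,0,0.82,0,0,0,0,0.82])

```text
time: 8.3
tool_pos: [0.4685, -0.2822, 0.003]
tool_rot: [0.001, 0.033, 0.999, 0.0]
contact_force: [-0.1, 1.5, 11.0]
gripper_width: 0.763
grasp_force: 73.7
```

```bash
python3 t.py t2
python3 - <<'E'
from h import *
s,f=wrist("w4"); print(s["tool_pos"],s["tool_rot"])
E
```

```text
[ 0.46851918 -0.28217111  0.00300523] [-0.05933553  1.48337041 11.00689867] 0.7628143702295975 73.6963962810114
[ 0.46850434 -0.28211548  0.0030086 ] [ 1.17347957e-03  3.26576861e-02  9.99465868e-01 -2.77379112e-04]
```

View pics/w4.png

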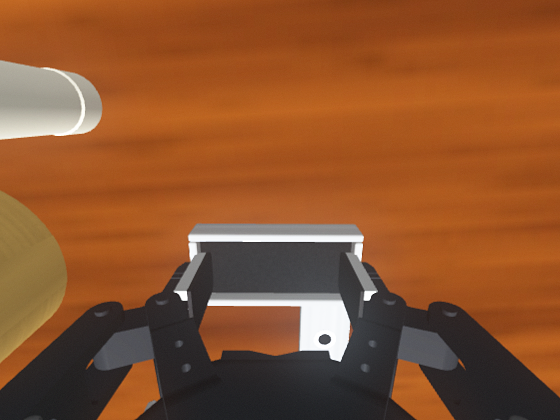

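Emit:
move_arm(increments=[0,-8,0,0,0.82,-1,-7,0,0,0.82,-4,0,-0.5,0,0.82,-8,0,0,0,0.82,-8,0,0,0,0.82,-8,0,0,0,0.82,0,0,0,0,0.82,0,0,0,0,0.82])

```text
time: 9.07
tool_pos: [0.4954, -0.2981, 0.003]
tool_rot: [-0.0, 0.032, 0.999, -0.0]
contact_force: [-2.2, -0.8, 11.2]
gripper_width: 0.762
grasp_force: 75.3
```

```bash
cat >> h.py <<'E'
def mf():
    s=manip.state();p=s["tool_pos"][:2]*1000-[593.8,-305.4];c,q=np.cos(-.063),np.sin(-.063)
    F=s["contact_force"]
    print("t",s["time"],"hollow in machine",p@[c,q],p@[-q,c],"yaw",-2*s["tool_rot"][1],"F",(F[:2]@[c,q]).round(1),(F[:2]@[-q,c]).round(1),F[2].round(1),"T",s["ft_torque"].round(2))
E
python3 t.py t3; python3 -c "from h import *;mf()"
```

```text
[ 0.49538024 -0.29806844  0.00300593] [-2.22263607 -0.83401156 11.17972213] 0.7624957060339003 75.30761374414293
t 9.1167 hollow in machine -98.70543773132732 1.1087428129576744 yaw -0.0633960681507869 F -1.6 -0.0 10.2 T [-0.09  0.42  0.09]
```

View pics/t3.png

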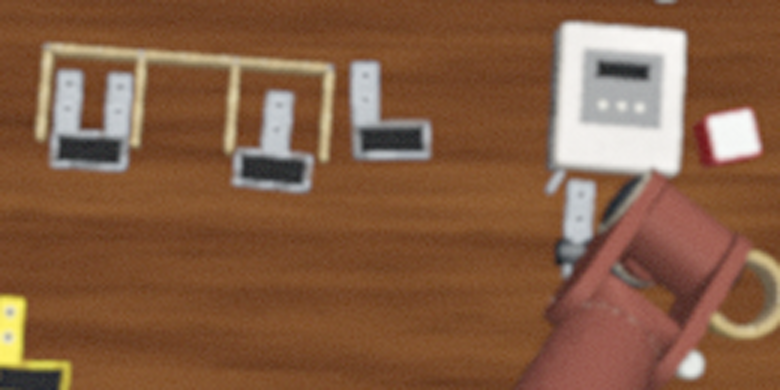

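Emit:
move_arm(increments=[-4,0,0,0,0.82,-5,0,0,0,0.82,-5,0,0,0,0.82,-5,0,0,0,0.82,0,0,0,0,0.82,0,0,0,0,0.82])

```text
time: 9.62
tool_pos: [0.5134, -0.2992, 0.003]
tool_rot: [-0.001, 0.032, 0.999, 0.0]
contact_force: [-5.5, -0.6, 11.7]
gripper_width: 0.764
grasp_force: 75.7
```

```bash
python3 -c "from h import *;mf()"
```

```text
t 9.6167 hollow in machine -80.5864021870223 1.0795629687107808 yaw -0.06321116153743389 F -5.5 -0.9 11.7 T [-0.    0.88  0.05]
```

Emit:
move_arm(increments=[-4,0,0,0,0.82,-4,0,0,0,0.82,-4,0,0,0,0.82,-4,0,0,0,0.82,-2,0,0,0,0.82,0,0,0,0,0.82,0,0,0,0,0.82])

```text
time: 10.2
tool_pos: [0.5308, -0.3003, 0.003]
tool_rot: [-0.002, 0.032, 1.0, 0.0]
contact_force: [-8.0, 0.4, 15.0]
gripper_width: 0.764
grasp_force: 76.0
```

```bash
python3 -c "from h import *;mf()"
```

```text
t 10.2 hollow in machine -63.192168908111796 1.0811101943883514 yaw -0.06303125799337893 F -8.1 -0.1 15.0 T [-0.04  1.08  0.1 ]
```

Emit:
move_arm(increments=[-1,0,-0.5,0,0.82,-1,0,-0.5,0,0.82,-1,0,0,0,0.82,-1,0,0,0,0.82,-1,0,0,0,0.82,-1,0,0,0,0.82,-1,0,0,0,0.82,-1,0,0,0,0.82])

```text
time: 10.87
tool_pos: [0.5382, -0.3004, 0.003]
tool_rot: [-0.003, 0.032, 0.999, 0.001]
contact_force: [-6.7, 0.3, 10.9]
gripper_width: 0.765
grasp_force: 75.6
```

```bash
python3 -c "from h import *;mf()"
```

```text
t 10.8667 hollow in machine -55.81627748277063 1.5268495732644394 yaw -0.06344251068701752 F -6.7 -0.1 10.9 T [-0.24  1.07 -0.02]
```

Emit:
move_arm(increments=[-1,0,0,0,0.82,-1,0,0,0,0.82,-1,0,0,0,0.82,-1,0,0,0,0.82])

```text
time: 11.2
tool_pos: [0.5422, -0.3006, 0.003]
tool_rot: [-0.003, 0.032, 0.999, 0.001]
contact_force: [-6.9, 0.3, 9.8]
gripper_width: 0.765
grasp_force: 75.6
```

Emit:
move_arm(increments=[-1,0,0,0,0.82,-1,0,0,0,0.82,-1,0,0,0,0.82])

```text
time: 11.45
tool_pos: [0.5452, -0.3008, 0.003]
tool_rot: [-0.003, 0.032, 0.999, 0.001]
contact_force: [-6.9, 1.0, 10.5]
gripper_width: 0.769
grasp_force: 75.6
```

Emit:
move_arm(increments=[-1,0,0,0,0.82,-1,0,0,0,0.82,-1,0,0,0,0.82])

```text
time: 11.7
tool_pos: [0.5482, -0.301, 0.003]
tool_rot: [-0.003, 0.032, 0.999, 0.001]
contact_force: [-6.8, 1.0, 10.1]
gripper_width: 0.763
grasp_force: 75.6
```

Emit:
move_arm(increments=[-1,0,0,0,0.82,-1,0,0,0,0.82,-1,0,0,0,0.82])

```text
time: 11.95
tool_pos: [0.5511, -0.3011, 0.003]
tool_rot: [-0.003, 0.032, 0.999, 0.001]
contact_force: [-6.5, 0.6, 10.1]
gripper_width: 0.765
grasp_force: 75.6
```

Emit:
move_arm(increments=[-1,0,0,0,0.82,-1,0,0,0,0.82,-1,0,0,0,0.82])

```text
time: 12.2
tool_pos: [0.5541, -0.3013, 0.003]
tool_rot: [-0.003, 0.032, 0.999, 0.001]
contact_force: [-9.6, 0.6, 11.4]
gripper_width: 0.76
grasp_force: 75.7
```

Emit:
move_arm(increments=[-1,0,0,0,0.82,-1,0,0,0,0.82,-1,0,0,0,0.82])

```text
time: 12.45
tool_pos: [0.5558, -0.3016, 0.003]
tool_rot: [-0.004, 0.032, 0.999, 0.001]
contact_force: [-12.1, 1.1, 13.4]
gripper_width: 0.76
grasp_force: 76.5
```

Emit:
move_arm(increments=[-1,0,0,0,0.82,-1,0,0,0,0.82])

```text
time: 12.62
tool_pos: [0.5578, -0.3016, 0.003]
tool_rot: [-0.004, 0.031, 0.999, 0.001]
contact_force: [-12.8, 1.2, 14.4]
gripper_width: 0.763
grasp_force: 76.5
```

Emit:
move_arm(increments=[-1,0,0,0,0.82,0,0,0,0,0.82])

```text
time: 12.78
tool_pos: [0.559, -0.3017, 0.003]
tool_rot: [-0.004, 0.032, 0.999, 0.001]
contact_force: [-11.8, 0.6, 13.4]
gripper_width: 0.763
grasp_force: 76.3
```

Emit:
move_arm(increments=[-1,0,0,0,0.82,0,0,0,0,0.82])

```text
time: 12.95
tool_pos: [0.56, -0.3018, 0.003]
tool_rot: [-0.004, 0.032, 0.999, 0.001]
contact_force: [-11.0, 0.1, 13.4]
gripper_width: 0.764
grasp_force: 76.3
```

Emit:
move_arm(increments=[-1,0,0,0,0.82,0,0,0,0,0.82])

```text
time: 13.12
tool_pos: [0.561, -0.3018, 0.003]
tool_rot: [-0.004, 0.031, 0.999, 0.001]
contact_force: [-11.6, 1.3, 13.9]
gripper_width: 0.767
grasp_force: 76.3
```

Emit:
move_arm(increments=[-1,0,0,0,0.82,0,0,0,0,0.82])

```text
time: 13.28
tool_pos: [0.562, -0.3019, 0.003]
tool_rot: [-0.004, 0.031, 0.999, 0.001]
contact_force: [-11.2, -0.2, 13.7]
gripper_width: 0.763
grasp_force: 76.3
```

Emit:
move_arm(increments=[-1,0,0,0,0.82,0,0,0,0,0.82])

```text
time: 13.45
tool_pos: [0.5621, -0.3019, 0.003]
tool_rot: [-0.005, 0.031, 0.999, 0.001]
contact_force: [-13.9, 1.3, 15.8]
gripper_width: 0.767
grasp_force: 77.0
```

Emit:
move_arm(increments=[-1,0,0,0,0.82,0,0,0,0,0.82])

```text
time: 13.62
tool_pos: [0.5622, -0.3019, 0.003]
tool_rot: [-0.007, 0.031, 0.999, 0.001]
contact_force: [-17.5, 1.5, 19.3]
gripper_width: 0.762
grasp_force: 77.7
```

```bash
python3 -c "from h import *;mf()"
```

```text
t 13.6167 hollow in machine -31.760159849587488 1.4566941322724962 yaw -0.06269568661151517 F -17.5 0.4 19.3 T [-0.14  2.79  0.04]
```

Emit:
move_arm(increments=[1.5,0,-0.5,0,0.82,0,0,0,0,0.72,0,0,0,0,0.6,0,0,0,0,0.6,0,0,0,0,0.6,0,0,-4,0,0.6,0,0,-8,0,0.6,0,0,0,0,0.6])

```text
time: 14.28
tool_pos: [0.5655, -0.3021, 0.0157]
tool_rot: [-0.0, 0.032, 0.999, 0.0]
contact_force: [0.0, 0.8, -0.2]
gripper_width: 0.601
grasp_force: 0.0
```

Emit:
move_arm(increments=[0,0,-10,0,0.6,0,0,-20,0,0.6,0,0,-30,0,0.6,0,0,-30,0,0.6,0,0,-30,0,0.6,0,0,-20,0,0.6,0,0,0,0,0.6,0,0,0,0,0.6])

```text
time: 14.95
tool_pos: [0.5664, -0.303, 0.1569]
tool_rot: [0.001, 0.032, 0.999, -0.001]
contact_force: [0.1, 0.4, -0.7]
gripper_width: 0.602
grasp_force: 0.0
```

Run:
```python
from h import *
mf()
s,f=wrist("w9"); im=f["image"]
cs,_=cv2.findContours((im.max(2)<75).astype(np.uint8),0,1)
for c in cs:
    if 300<cv2.contourArea(c)<6000: p=c.reshape(-1,2);print(p.mean(0).round(),cv2.contourArea(c),rect(f,p,.0095))
```

```text
t 14.95 hollow in machine -27.46354242825676 0.7015942905941908 yaw -0.06373751848899858 F 0.1 0.4 -0.7 T [-0.02  0.01  0.04]
[509. 236.] 1577.5 (array([630.4, -59.3]), array([28.3, 71.3]), 1.34)
[278. 188.] 1840.5 (array([ 560.7, -301.5]), array([75.7, 27.8]), 86.4)
```

View pics/w9.png

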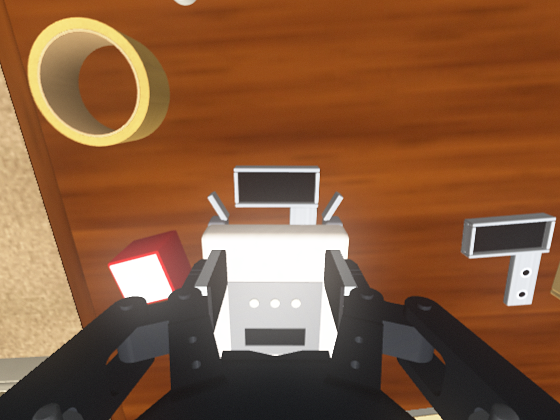

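The bracket lies straight and centred between the guides (hollow at (278,188)), its leg is in the slot, and the gripper is clear of it.

```bash
python3 -c "
from plant import manip
print(manip.job_done())"
```

```text
the job is handed in; nothing more can be done
None
```

I slid the L bracket from the middle bay flat into the machine's slot and pushed until the feeler met its firm stop, then let go and handed the job in at about 15 s; the hand-in returned no verdict.

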